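# Refill the pick-up pan through the bench feed hopper

## Robot

A 6-joint arm with a two-finger parallel gripper is mounted at the origin on the work surface. World frame = base frame: x ahead of the robot, y to its left, z up, the work surface at z = 0. Lengths are in m, angles in rad, forces in N, time in s.
With the tool pointing down it reaches from about 0.3 to 0.775 m from the base axis. Payload 14.6 kg.
Tool frame: the origin (TCP) lies on the centre line of the jaws, within the pads' length; the fingertips stand 19 mm ahead of it and the grasp point (between the pads) is the TCP; y points along the fingers, x is the direction in which the jaws open and shut, and the axes are right-handed (so a half turn about y gives the same grasp; the last joint's range is limited). The gripper opens to 94 mm and grips with 3 to 60 N. Pads are 16 mm wide; open, the fingers measure 119 mm over their backs; the gripper's body (75 mm by 177 mm) begins 78 mm behind the grasp point.
Start: joints at [-1.217, 0.3, 1.521, -0, 1.321, -0.067], TCP at [0.225, -0.502, 0.204] pointing down, gripper open.
Joint ranges: [-3.03, 3.03], [-0.79, 2.21], [0.23, 2.52], [-1.04, 4.18], [0, 3.07], [-2.55, 2.55]. Speed limits (rad/s): [2.22, 2.22, 2.57, 3.14, 3.14, 3.14].

## Interface

Orientations are given as [roll, pitch, yaw] about the fixed x, y, z axes, in that order (R = Rz(yaw) Ry(pitch) Rx(roll)).
In Python, from station import ctrl, optics gives the robot as it stands.
- The arm moves only by the tool jog_arm, never from a script. Its argument "targets" is a list of rows, each a list of 3 entries, a list of its own where there are three numbers: the finger opening in cm, from 0 to 9.4, then the shift along the tool's x, y, z in cm, then the turn about the tool's y in rad. A call has 1 to 10 rows; each row is the pose to reach, as a shift and turn from the pose commanded when the call began, along the tool's axes at that moment; what a row does not reach only later rows make up. A row lasts 1/10 s, in which the tool goes at most 50 mm and 8.59 degrees, less where a joint would pass 70% of its speed; a pose out of reach is approached as far as the arm can. A call with a gripper value outside its range is refused whole. The fingers move at their own pace and stop on an object; "grip_force" is the grip in N (left out, the last holds). Time passes only in rows, so rows that repeat a pose let the fingers close. It gives the time, the measured TCP pose, the force and the opening at its end, in the units of the state.
- ctrl.get_obs(): the state, without advancing time (a new reading comes with each control period).
- optics.camera(name): name is "side" or "top"; returns a dict with "img" (400x640x3 uint8, red, green, blue), "range_z" (400x640 float32, m along the optical axis (not along the pixel's ray), 0 where there is no reading), "camera_matrix" (3x3 intrinsics, pixels), "world_to_cam" (4x4, takes a point from world to camera coordinates). Camera axes: x right, y up, looking along -z (the intrinsics and any distortion apply to the point x, -y, -z); pixel columns grow to the right and rows downward; lengths in m; the calibration is good to about 2 mm. A picture is of the moment at which its call begins.
- ctrl.hand_in(): hands the job in, once; it reports no verdict.
The state is a dict: "time_s": time; "qpos": joint angles; "joint_vel": joint speeds; "tau": joint torques, N m; "ee_pos": TCP position; "eef_rot": TCP orientation; "force": force on the tool from outside, world axes, zero at the start; "moment": the same for the moment, N m; "grip_width": finger opening in m.
Only numpy, scipy, OpenCV 4.12 (cv2) and the standard library are available. Lean on these libraries where they do the work, as an engineer would, in place of code of your own. Each camera call takes 0.05 s, during which the arm holds its last target. There are 200 camera calls.

## Task

Refill the pan under the chute: lift the handle of the tip-up tray so that all the steel slugs slide into the feed hopper behind its shut gate, then let the tray back down flat. Then pull the gate's sprung rod up by its T-handle until the groove in the rod comes level with the mouth of the spring tube, and keep holding it there: the program finishes while the rod is still held at its mark, with all the slugs run out into the pan. Leave the pan standing where it is and do not disturb the other things on the bench.

Things in the scene. Friction and masses are not known exactly. Their poses are not given: they have to be found in the camera images.
- hopper: bench feed hopper of grey sheet steel, fixed, 150 mm wide (x). Origin on the bench under the middle of its gate; z up; +y is the way the slugs run (tray at -y, then hopper box, gate, chute, pan at +y). Hopper box inside: x -62 to 62 mm, y -140 to 0 mm, open top with rim at z 197 mm. Its x axis lies within about 17 degrees of world x
- hopper_floor (a point): middle of the hopper box's sloping slotted floor (70 mm to -y of the hopper's origin, z 131 mm). The smooth floor drops at 24 degrees along +y, from z 162 mm at the rear plate through z 100 mm at the gate; slugs slide down it by themselves, against the gate or, with the gate open, on down the chute
- chute_lip (a point): middle of the chute's lower lip, over the pan: 60 mm to +y of the hopper's origin, z 73 mm
- tray_hinge (a point): middle of the tray's hinge line, which runs along the hopper's x; 138 mm to -y of the hopper's origin, z 175 mm
- tray (a joint): angle of the tip-up tray about its hinge (rad): 0 lying flat on its rest, grows as the handle end rises, stops at 0.9. It falls back by itself when let go; slugs begin to slide off at about 0.25 rad and all are off by 0.8
- tray_handle (a point): middle of the tray's handle: a round steel bar 12 mm thick, 94 mm long along the hopper's x, parallel to the hinge, its centre 45 mm behind the tray's rear wall on an arm at each end. Tray flat: 188 mm to -y of the hinge and 20 mm above it (z 195 mm). It swings up about the hinge and may turn between the fingers; it takes 3 to 4 N to lift
- tray_floor (a point): middle of the tray's floor. The tray is an open pan of steel sheet, 106 mm wide, 143 mm long from the hinge to the rear wall, walls 35 mm high, open on the hopper side; it weighs about 0.45 kg and the slugs in it 0.4 kg
- gate (a joint): how far the gate's rod is pulled out of its spring tube (m): 0 gate shut, 0.055 end stop. At 0.040 the groove is level with the tube's mouth, which is the mark. The inner spring pulls it shut: with the weight it takes about 7 N to start and about 11 N at the mark; let go, it snaps shut
- pull_rod: the gate's rod (with the gate plate at its foot) and the black T-handle on its top: a round bar 14 mm thick, 70 mm long along the hopper's x. Origin at the bar's centre, 22 mm to +y of the hopper's origin, z 275 mm with the gate shut; it rises straight up with the rod (315 mm at the mark). Under its middle is the bare 10 mm rod; the tube's mouth is 30 mm below the bar's centre (gate shut)
- groove (a point): the length mark: a black ring groove 4 mm high round the rod, 70 mm below the T-handle's centre and moving with it; hidden in the spring tube until the rod is nearly at its mark; this point is its centre
- tube_mouth (a point): centre of the upper mouth of the upright spring tube (25 mm outside diameter at its nose ring, 73 mm long), z 245 mm; it does not move
- slug0: solid steel bar slug, upright in the tray at the start: a cylinder 24 mm in diameter and 20 mm long, about 70 g (varies); origin at its centre, z along its axis
- slug1: solid steel bar slug, upright in the tray at the start: a cylinder 24 mm in diameter and 20 mm long, about 70 g (varies); origin at its centre, z along its axis
- slug2: solid steel bar slug, upright in the tray at the start: a cylinder 24 mm in diameter and 20 mm long, about 70 g (varies); origin at its centre, z along its axis
- slug3: solid steel bar slug, upright in the tray at the start: a cylinder 24 mm in diameter and 20 mm long, about 70 g (varies); origin at its centre, z along its axis
- slug4: solid steel bar slug, upright in the tray at the start: a cylinder 24 mm in diameter and 20 mm long, about 70 g (varies); origin at its centre, z along its axis
- pan: open steel pick-up pan standing loose on the bench under the chute's lip, 160 x 175 mm (x, y), 65 mm high, walls 3 mm, 0.9 kg; origin at the centre of its underside, z up
- grinder: angle grinder lying on the bench, about 290 mm long, to be left alone; origin under its middle on the bench, x towards its head
- hammer: hammer lying on the bench, 260 mm long, to be left alone; origin under its middle, x towards its head
- tube_offcut: offcut of square steel tube, 40 x 40 x 140 mm, to be left alone; origin under its middle, x along it
Mind the look-alikes: they are no part of the job. What is meant by the pan is not turquoise, and is the smaller of those in its own colour.

How it is judged:
On the way, in this order (a step that is already met when the one before it is completed fails the run):
1. all five slugs are in the hopper and the gate is shut (x of slug0 in the frame of hopper between -0.065 and 0.065 m and y of slug0 in the frame of hopper between -0.142 and 0.004 m and height (world z) of each of slug0, slug1, slug2, slug3, slug4 below 0.2 m and x of slug1 in the frame of hopper between -0.065 and 0.065 m and y of slug1 in the frame of hopper between -0.142 and 0.004 m and x of slug2 in the frame of hopper between -0.065 and 0.065 m and y of slug2 in the frame of hopper between -0.142 and 0.004 m and x of slug3 in the frame of hopper between -0.065 and 0.065 m and y of slug3 in the frame of hopper between -0.142 and 0.004 m and x of slug4 in the frame of hopper between -0.065 and 0.065 m and y of slug4 in the frame of hopper between -0.142 and 0.004 m and value of joint gate below 0.006 m), for 0.2 s.
2. the tray is back down flat, the slugs still in the hopper behind the shut gate (all of step 1 and value of joint tray below 0.06 rad), for 0.2 s.
At the end, for the whole second after the job is handed in: the gripper's fingers hold the rod by its T-handle (over 2 N of contact) with the rod steady at its mark, 40 mm out, give or take 5 mm; all five slugs lie in the pan; the tray lies flat (under 0.06 rad); the pan stands upright within 50 mm of where it was (x of slug0 in the frame of pan between -0.08 and 0.08 m and y of slug0 in the frame of pan between -0.0875 and 0.0875 m and z of slug0 in the frame of pan between 0 and 0.055 m and x of slug1 in the frame of pan between -0.08 and 0.08 m and y of slug1 in the frame of pan between -0.0875 and 0.0875 m and z of slug1 in the frame of pan between 0 and 0.055 m and x of slug2 in the frame of pan between -0.08 and 0.08 m and y of slug2 in the frame of pan between -0.0875 and 0.0875 m and z of slug2 in the frame of pan between 0 and 0.055 m and x of slug3 in the frame of pan between -0.08 and 0.08 m and y of slug3 in the frame of pan between -0.0875 and 0.0875 m and z of slug3 in the frame of pan between 0 and 0.055 m and x of slug4 in the frame of pan between -0.08 and 0.08 m and y of slug4 in the frame of pan between -0.0875 and 0.0875 m and z of slug4 in the frame of pan between 0 and 0.055 m and value of joint tray below 0.06 rad and value of joint gate between 0.035 and 0.045 m and velocity of joint gate between -0.02 and 0.02 m/s and contact force between the fingers and pull_rod above 2 N and distance of pan from where it was at the start of the episode below 0.05 m and angle between pan's own z axis and vertical below 0.1 rad); the arm keeps its last pose, push and grip.
It fails at once if the grinder, the hammer or the tube offcut is pushed more than 20 mm (distance of any of grinder, hammer, tube_offcut from where it was at the start of the episode above 0.02 m).
It also fails if it takes over 56 s, if anything falls off the work surface, if the arm or the gripper's body presses on something with over 40 N, if the wrist force passes 120 N, or if a joint passes its speed limit or range.

## Working session

There is one attempt and no reset: what is moved stays moved. The work goes in short steps, Python scripts to look and compute and a tool call to move; the robot and the scene stay as the last step left them, time stands still between calls to the robot, and variables do not carry over. Pictures are saved under pics/ and viewed, about 8 in all and at most 12, crops included, and the job is handed in when it is done.

Besides the shell and the picture viewer there is one more tool, called by a JSON object that holds its "method" and its "body", one argument or row to a line. jog_arm: Moves the arm, as the interface text tells. Its arguments: {"type":"object","properties":{"targets":{"type":"array","items":{"type":"array"}},"grip_force":{"type":"number"}},"required":["targets"]}

```bash
ls; mkdir -p pics
python3 - <<'E'
from station import ctrl, optics
import cv2,numpy as np
o=ctrl.get_obs();print({k:np.round(v,3) for k,v in o.items()})
ims={}
for n in("side","top"):
    c=optics.camera(n);np.savez(f"{n}0.npz",**c)
    print(n,np.round(c["camera_matrix"],1).tolist(),np.round(c["world_to_cam"],3).tolist(),[k for k in c])
    cv2.imwrite(f"pics/{n}0.png",c["img"][:,:,::-1])
E
```

```text
pics
{'time_s': np.float64(0.0), 'qpos': array([-1.217,  0.3  ,  1.522, -0.   ,  1.321, -0.067]), 'joint_vel': array([ 0.001, -0.   , -0.   ,  0.001,  0.001, -0.001]), 'tau': array([-1.0000e-03, -5.3180e+01, -3.5274e+01,  7.1000e-02,  2.4000e-02,
       -0.0000e+00]), 'ee_pos': array([ 0.225, -0.502,  0.203]), 'eef_rot': array([-1.571e+00,  1.000e-03, -1.150e+00]), 'force': array([ 0.348,  0.012, -0.679]), 'moment': array([0.014, 0.031, 0.009]), 'grip_width': np.float64(0.094)}
side [[433.0, 0.0, 316.2], [0.0, 433.0, 197.7], [0.0, 0.0, 1.0]] [[-0.92, -0.393, 0.02, 0.572], [0.311, -0.696, 0.647, -0.167], [-0.24, 0.601, 0.762, -1.229], [0.0, 0.0, 0.0, 1.0]] ['img', 'range_z', 'camera_matrix', 'world_to_cam']
top [[453.7, 0.0, 322.5], [0.0, 453.7, 199.7], [0.0, 0.0, 1.0]] [[0.018, -1.0, 0.015, 0.124], [0.991, 0.02, 0.132, -0.545], [-0.132, 0.012, 0.991, -1.669], [0.0, 0.0, 0.0, 1.0]] ['img', 'range_z', 'camera_matrix', 'world_to_cam']
```

View pics/top0.png

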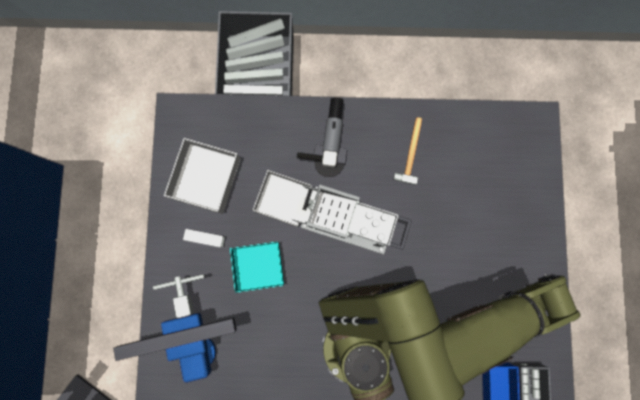

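View pics/side0.png

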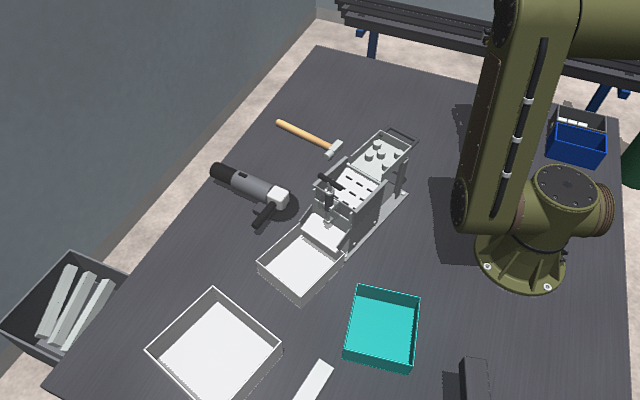

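Top view: three pans. The white one at (203,175) is larger and stands away from the hopper. The white one at (283,197) is smaller and sits under the chute. The third is turquoise, at (258,266). The pan meant is the one at (283,197). The tray handle is at about (402,233) in the top view; the T-bar is at about (329,181) in the side view. I'll measure both and confirm with one crop.

```bash
cat > h.py <<'E'
import numpy as np,cv2
def cloud(c):
    K,T=c["camera_matrix"],c["world_to_cam"];z=c["range_z"]
    v,u=np.mgrid[:z.shape[0],:z.shape[1]]
    p=np.stack([(u-K[0,2])/K[0,0]*z,-(v-K[1,2])/K[1,1]*z,-z],-1)
    P=(p-T[:3,3])@T[:3,:3]
    P[z<=0]=np.nan
    return P
def proj(c,p):
    K,T=c["camera_matrix"],c["world_to_cam"];q=T[:3,:3]@np.asarray(p)+T[:3,3]
    return np.array([K[0,0]*q[0]/-q[2]+K[0,2],K[1,1]*-q[1]/-q[2]+K[1,2]])
def ray(c,uv,z):  # pixel -> point at height z
    K,T=c["camera_matrix"],c["world_to_cam"];R=T[:3,:3]
    d=R.T@np.array([(uv[0]-K[0,2])/K[0,0],-(uv[1]-K[1,2])/K[1,1],-1]);o=-R.T@T[:3,3]
    return o+d*(z-o[2])/d[2]
def crop(c,x0,y0,x1,y1,s,name):
    cv2.imwrite(name,cv2.resize(c["img"][y0:y1,x0:x1,::-1],None,fx=s,fy=s,interpolation=cv2.INTER_CUBIC))
E
python3 - <<'E'
from h import *
t=dict(np.load("top0.npz"));s=dict(np.load("side0.npz"))
for n,c,(x0,y0,x1,y1) in(("top",t,(240,150,420,270)),("side",s,(250,110,430,310))):
    P=cloud(c);m=np.zeros(P.shape[:2],bool);m[y0:y1,x0:x1]=1
    dark=c["img"].max(-1)<90
    for nm,a,b,k in(("Tbar",.262,.295,dark),("rim",.192,.203,~dark),("handle",.183,.208,dark),("pan rim",.058,.07,~dark)):
        q=m&(P[...,2]>a)&(P[...,2]<b)&k
        pts=P[q]; v,u=np.where(q)
        if len(pts)<3: print(n,nm,len(pts));continue
        r=cv2.minAreaRect((pts[:,:2]*1000).astype(np.float32))
        print(n,nm,len(pts),"med",np.median(pts,0).round(4),"rect",np.round(r[0],1),np.round(r[1],1),round(r[2],1),"px",u.min(),u.max(),v.min(),v.max())
a=t["img"][140:275,150:420,::-1];b=s["img"][120:310,250:430,::-1]
A=cv2.resize(a,(400,200));B=cv2.resize(b,(540,570),interpolation=2)
A=cv2.resize(t["img"][215:255,340:420,::-1],(240,120),interpolation=2)
can=np.zeros((570,790,3),np.uint8);can[:,:540]=B;can[:120,545:785]=A
A2=cv2.resize(t["img"][180:230,245:335,::-1],(240,133),interpolation=2);can[130:263,545:785]=A2
cv2.imwrite("pics/crop0.png",can)
E
```

```text
top Tbar 51 med [0.5108 0.187  0.2804] rect [512.4 185.6] [ 8.6 63.8] 75.9 px 304 311 189 208
top rim 566 med [0.4483 0.0015 0.197 ] rect [459.9  16.9] [349.3 144.1] 73.3 px 305 410 185 247
top handle 94 med [ 0.4135 -0.1387  0.1979] rect [457.   16.4] [348.7 104.7] 74.1 px 308 411 205 248
top pan rim 343 med [0.6134 0.2231 0.065 ] rect [475.2 221.4] [407.2 477.2] 21.4 px 240 379 150 269
side Tbar 150 med [0.5119 0.1924 0.2799] rect [511.7 191.3] [13.9 68.8] 74.1 px 318 343 172 190
side rim 956 med [ 0.4424 -0.0051  0.1972] rect [462.1  25.2] [361.3 146.9] 72.7 px 312 419 125 213
side handle 360 med [0.4778 0.0234 0.1934] rect [459.5  30.9] [358.2 136.2] 73.0 px 314 418 127 214
side pan rim 841 med [0.6088 0.2769 0.0645] rect [513.3 228.5] [570.9 332.7] 3.8 px 250 420 174 309
```

View pics/crop0.png

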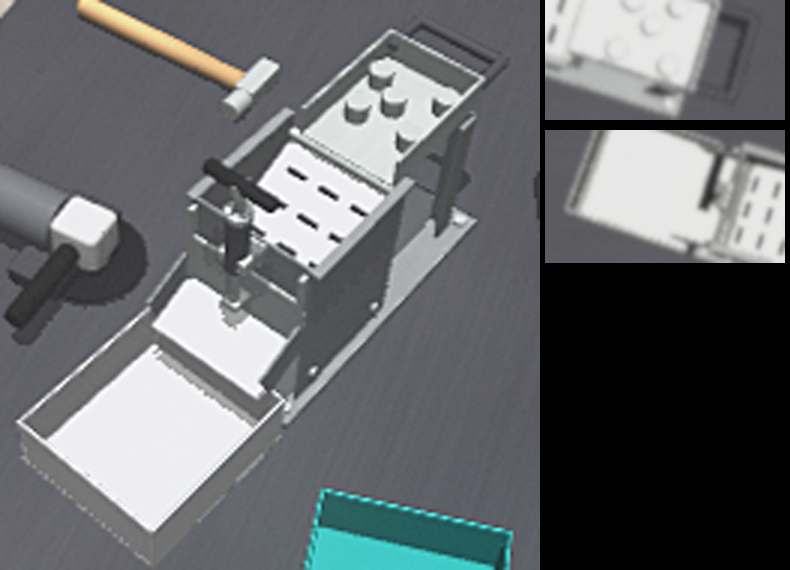

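The crop confirms it: five slugs in the tray, gate shut, the T-bar on its tube, and the smaller white pan under the chute. Next I refine the pose in the hopper frame and work out the shift to the tray handle.

Run:
```python
from h import *
from station import ctrl
t=dict(np.load("top0.npz"));s=dict(np.load("side0.npz"))
yaw=-np.radians(16.3);ex=np.array([np.cos(yaw),np.sin(yaw)]);ey=np.array([-ex[1],ex[0]])
T0=np.array([.512,.189]);H=T0-.022*ey
def f(P,c): 
    d=P[...,:2]-H;return np.stack([d@ex,d@ey,P[...,2]],-1)
for n,c in(("top",t),("side",s)):
    L=f(cloud(c),c)
    for nm,lo,hi in(("T",(-.06,-.0,.265),(.06,.045,.295)),("hbar",(-.035,-.345,.17),(.035,-.30,.21)),("harms",(-.07,-.315,.17),(.07,-.295,.21)),("walls",(-.09,-.12,.185),(.09,-.02,.21)),("pan",(-.12,.03,.05),(.12,.3,.075))):
        q=L[((L>lo)&(L<hi)).all(-1)]
        if len(q)<4:print(n,nm,len(q));continue
        k=np.polyfit(q[:,0],q[:,1],1)[0] if nm in("T","hbar") else 0
        print(n,nm,len(q),"min",q.min(0).round(4),"max",q.max(0).round(4),"med",np.median(q,0).round(4),"slope deg",round(np.degrees(np.arctan(k)),2))
np.savez("pose.npz",H=H,yaw=yaw)
h=H-.326*ey;o=ctrl.get_obs();e=o["ee_pos"];y=o["eef_rot"][2]
print("H",H,"handle",h,"T",T0,"delta",h-e[:2],"tool x",(h-e[:2])@[np.cos(y),np.sin(y)],"tool z",(h-e[:2])@[-np.sin(y),np.cos(y)],"turn",y-(yaw-np.pi/2))
```

```text
top T 94 min [-0.0358  0.0134  0.2681] max [0.0332 0.0276 0.2894] med [-0.0017  0.0201  0.2802] slope deg -0.38
top hbar 75 min [-0.0348 -0.333   0.1883] max [ 0.0348 -0.3212  0.2057] med [-0.0007 -0.3264  0.199 ] slope deg -0.35
top harms 41 min [-0.0557 -0.3147  0.1894] max [ 0.0485 -0.2964  0.2042] med [ 0.0383 -0.3051  0.198 ] slope deg 0.0
top walls 190 min [-0.0732 -0.1193  0.1856] max [ 0.0715 -0.021   0.2044] med [ 0.06   -0.0687  0.1961] slope deg 0.0
top pan 236 min [-0.0774  0.0337  0.0505] max [0.0884 0.2121 0.075 ] med [0.0086 0.1093 0.0648] slope deg 0.0
side T 174 min [-0.0354  0.015   0.2664] max [0.0334 0.0317 0.2851] med [-0.0028  0.0263  0.2796] slope deg 0.61
side hbar 96 min [-0.0349 -0.3299  0.1907] max [ 0.035  -0.3169  0.204 ] med [-0.0015 -0.3223  0.1989] slope deg -0.17
side harms 42 min [-0.0561 -0.3133  0.1926] max [ 0.048  -0.2956  0.2043] med [-0.0463 -0.3046  0.1999] slope deg 0.0
side walls 263 min [-0.0735 -0.1192  0.1852] max [ 0.072  -0.02    0.2004] med [ 0.0592 -0.0732  0.1964] slope deg 0.0
side pan 650 min [-0.0786  0.0373  0.05  ] max [0.0897 0.2163 0.075 ] med [0.0027 0.1459 0.062 ] slope deg 0.0
H [0.50582533 0.16788428] handle [ 0.41432799 -0.14501224] T [0.512 0.189] delta [0.18973839 0.35677399] tool x -0.24814218438701657 tool z 0.318926003377321 turn 0.7052928378740522
```

{"method": "jog_arm", "body": {
  "targets": [
    [9.4, [0, -4, 0], 0],
    [9.4, [-2, -8, 3], 0.1],
    [9.4, [-5, -9, 7], 0.2],
    [9.4, [-9, -9, 11.5], 0.3],
    [9.4, [-13, -9, 16.5], 0.4],
    [9.4, [-17, -9, 21.5], 0.5],
    [9.4, [-20.5, -9, 26], 0.6],
    [9.4, [-23, -9, 29.5], 0.705],
    [9.4, [-24.5, -9, 31.5], 0.705],
    [9.4, [-24.9, -9, 31.9], 0.705]
  ],
  "grip_force": 20
}}

```text
time_s: 1.1
ee_pos: [0.4151, -0.1414, 0.2937]
eef_rot: [-1.571, 0.0, -1.853]
force: [0.3, -0.1, 0.6]
grip_width: 0.094
```

```bash
cat > st.py <<'E'
from h import *
from station import ctrl
def st():
    p=np.load("pose.npz");H,yaw=p["H"],float(p["yaw"]);o=ctrl.get_obs();e=o["ee_pos"]
    ex=np.array([np.cos(yaw),np.sin(yaw)]);ey=np.array([-ex[1],ex[0]]);d=e[:2]-H;y=o["eef_rot"][2]
    print("t",round(o["time_s"],2),"hopper xyz mm",np.round(1000*np.array([d@ex,d@ey,e[2]]),1),"rot",o["eef_rot"].round(3),"yaw err",round(y-(yaw-np.pi/2),4),"F",np.round(o["force"],1),"w",round(float(o["grip_width"]),4),"q",o["qpos"].round(2))
if __name__=="__main__": st()
E
python3 st.py
```

```text
t 1.1 hopper xyz mm [-3.000e-01 -3.223e+02  2.937e+02] rot [-1.571  0.    -1.853] yaw err 0.0025 F [ 0.3 -0.1  0.6] w 0.094 q [-0.41 -0.01  1.67  0.    1.48  1.44]
```

{"method": "jog_arm", "body": {
  "targets": [
    [3.5, [0.2, 0, -0.1], 0],
    [3.5, [0.2, 0, -0.1], 0],
    [3.5, [0.2, 1, -0.1], 0],
    [3.5, [0.2, 3, -0.1], 0],
    [3.5, [0.2, 5, -0.1], 0],
    [3.5, [0.2, 5.5, -0.1], 0],
    [3.5, [0.2, 5.5, -0.1], 0]
  ]
}}

```text
time_s: 1.8
ee_pos: [0.4121, -0.1466, 0.2382]
eef_rot: [-1.572, 0.0, -1.856]
force: [0.3, 1.2, 0.4]
grip_width: 0.0416
```

```bash
python3 st.py;  python3 - <<'E'
from h import *
from station import optics
c=optics.camera("side");crop(c,340,70,460,190,5,"pics/h1.png")
E
```

```text
t 1.8 hopper xyz mm [  -1.7 -328.1  238.2] rot [-1.572  0.    -1.856] yaw err -0.001 F [0.3 1.2 0.4] w 0.0416 q [-0.43  0.02  1.77 -0.    1.36  1.43]
```

View pics/h1.png

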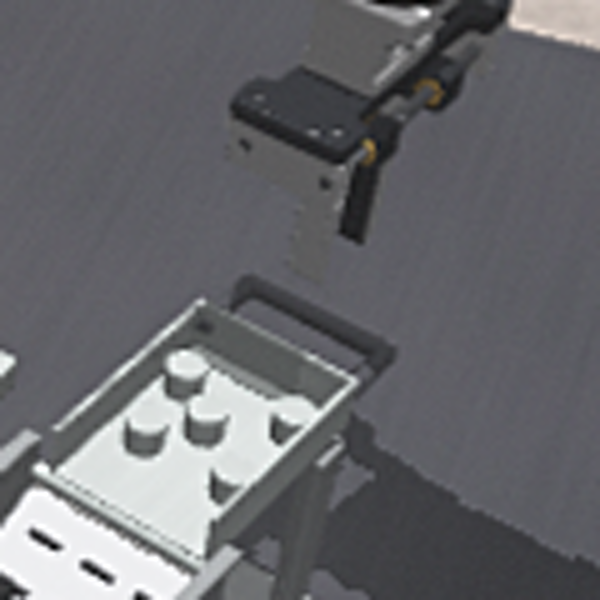

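The picture shows the two fingers (at about (310,240) and (357,215)) above the handle bar (310,315), one on each side of it. I'll go down and close.

{"method": "jog_arm", "body": {
  "targets": [
    [3.5, [-0.2, 0, 0], 0],
    [3.5, [-0.2, 1, 0], 0],
    [3.5, [-0.2, 2.5, 0], 0],
    [3.5, [-0.2, 3.7, 0], 0],
    [3.5, [-0.2, 4, 0], 0],
    [3.5, [-0.2, 4, 0], 0],
    [0.5, [-0.2, 4, 0], 0],
    [0.5, [-0.2, 4, 0], 0],
    [0.5, [-0.2, 4, 0], 0],
    [0.5, [-0.2, 4, 0], 0]
  ],
  "grip_force": 20
}}

```text
time_s: 2.85
ee_pos: [0.4132, -0.1442, 0.199]
eef_rot: [-1.57, -0.0, -1.855]
force: [0.1, -1.8, 1.9]
grip_width: 0.0072
```

{"method": "jog_arm", "body": {
  "targets": [
    [0.5, [0, 0, 0], 0],
    [0.5, [0, 0, 0], 0],
    [0.5, [0, 0, 0], 0]
  ]
}}

```text
time_s: 3.15
ee_pos: [0.4132, -0.1445, 0.199]
eef_rot: [-1.57, -0.001, -1.855]
force: [-2.1, -4.5, 4.4]
grip_width: 0.0051
```

```bash
python3 st.py
python3 - <<'E'
# arc shifts: tool x=-hopper y, tool y=down
import numpy as np
r=np.hypot(188,20);a=np.arctan2(20,188)
for t in np.arange(0,.9,.05): print(round(t,2),np.round([-(r*np.cos(a)-r*np.cos(a+t))/10,-(r*np.sin(a+t)-20)/10],2))
E
```

```text
t 3.15 hopper xyz mm [  -1.2 -325.8  199. ] rot [-1.570e+00 -1.000e-03 -1.855e+00] yaw err 0.0002 F [-2.1 -4.5  4.4] w 0.0051 q [-0.42  0.05  1.83 -0.    1.26  1.44]
0.0 [-0. -0.]
0.05 [-0.12 -0.94]
0.1 [-0.29 -1.87]
0.15 [-0.51 -2.79]
0.2 [-0.77 -3.7 ]
0.25 [-1.08 -4.59]
0.3 [-1.43 -5.47]
0.35 [-1.83 -6.33]
0.4 [-2.26 -7.16]
0.45 [-2.74 -7.98]
0.5 [-3.26 -8.77]
0.55 [-3.82 -9.53]
0.6 [ -4.41 -10.27]
0.65 [ -5.04 -10.97]
0.7 [ -5.71 -11.64]
0.75 [ -6.41 -12.28]
0.8 [ -7.14 -12.88]
0.85 [ -7.89 -13.44]
```

Run:
```python
from h import *
from station import optics
c=optics.camera("side");t=optics.camera("top")
a=cv2.resize(c["img"][80:170,350:450,::-1],(600,540),interpolation=2)
cv2.imwrite("pics/h2.png",a)
```

```text
(no output)
```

View pics/h2.png

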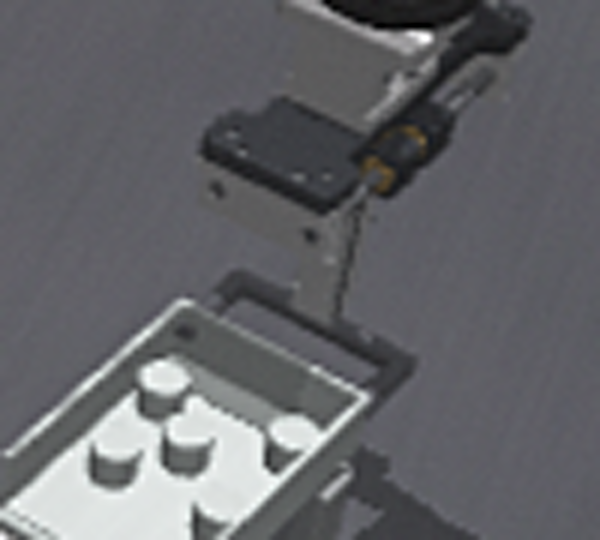

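```bash
python3 - <<'E'
from h import *
from station import optics,ctrl
p=np.load("pose.npz");H,yaw=p["H"],float(p["yaw"]);ex=np.array([np.cos(yaw),np.sin(yaw)]);ey=np.array([-ex[1],ex[0]])
for n in("side","top"):
    c=optics.camera(n)
    P=cloud(c);d=P[...,:2]-H;L=np.stack([d@ex,d@ey,P[...,2]],-1)*1000
    for nm,x0,x1 in(("barL",-45,-15),("fing",-12,9),("barR",15,42)):
        q=(L[...,0]>x0)&(L[...,0]<x1)&(L[...,1]>-350)&(L[...,1]<-295)&(L[...,2]>150)&(L[...,2]<290)
        q=L[q];print(n,nm,len(q),"med",np.median(q,0).round(0), np.histogram(q[:,2],bins=range(150,291,10))[0].tolist(), "y",[round(float(np.median(q[(q[:,2]>=z)&(q[:,2]<z+10)][:,1]))) if ((q[:,2]>=z)&(q[:,2]<z+10)).any() else None for z in range(150,290,10)])
E
python3 st.py
```

```text
side barL 43 med [ -28. -323.  199.] [0, 0, 0, 0, 28, 15, 0, 0, 0, 0, 0, 0, 0, 0] y [None, None, None, None, -322, -323, None, None, None, None, None, None, None, None]
side fing 156 med [  -9. -317.  229.] [0, 0, 0, 0, 14, 11, 24, 31, 28, 16, 13, 13, 6, 0] y [None, None, None, None, -321, -321, -313, -311, -312, -322, -319, -328, -315, None]
side barR 44 med [  32. -321.  199.] [0, 0, 0, 0, 28, 16, 0, 0, 0, 0, 0, 0, 0, 0] y [None, None, None, None, -321, -321, None, None, None, None, None, None, None, None]
top barL 1 med [ -45. -299.  200.] [0, 0, 0, 0, 1, 0, 0, 0, 0, 0, 0, 0, 0, 0] y [None, None, None, None, -299, None, None, None, None, None, None, None, None, None]
top fing 0 med [nan nan nan] [0, 0, 0, 0, 0, 0, 0, 0, 0, 0, 0, 0, 0, 0] y [None, None, None, None, None, None, None, None, None, None, None, None, None, None]
top barR 1 med [  42. -297.  208.] [0, 0, 0, 0, 0, 1, 0, 0, 0, 0, 0, 0, 0, 0] y [None, None, None, None, None, -297, None, None, None, None, None, None, None, None]
t 3.35 hopper xyz mm [  -1.2 -325.9  199. ] rot [-1.570e+00 -1.000e-03 -1.855e+00] yaw err 0.0002 F [-2.5 -4.9  4.4] w 0.0049 q [-0.42  0.05  1.83 -0.    1.26  1.44]
  return _methods._mean(a, axis=axis, dtype=dtype,
  ret = um.true_divide(
```

The fingertips end at about z 0.205, on top of the bar, so they stand about 25 mm higher than the TCP reading implies. The opening of 5 mm agrees with that. Open, lower 24 mm more, and close again.

{"method": "jog_arm", "body": {
  "targets": [
    [3.5, [0, 0, 0], 0],
    [3.5, [0, -0.5, 0], 0],
    [3.5, [0, -0.5, 0], 0],
    [3.5, [0, -0.5, 0], 0],
    [3.5, [0, -0.5, 0], 0],
    [3.5, [0, 0.5, 0], 0],
    [3.5, [0, 1.5, 0], 0],
    [3.5, [0, 2.4, 0], 0],
    [3.5, [0, 2.4, 0], 0],
    [3.5, [0, 2.4, 0], 0]
  ],
  "grip_force": 20
}}

```text
time_s: 4.35
ee_pos: [0.4131, -0.1441, 0.1745]
eef_rot: [-1.571, 0.0, -1.855]
force: [1.0, -0.2, 0.7]
grip_width: 0.0352
```

{"method": "jog_arm", "body": {
  "targets": [
    [0.5, [0, 0, 0], 0],
    [0.5, [0, 0, 0], 0],
    [0.5, [0, 0, 0], 0],
    [0.5, [0, 0, 0], 0],
    [0.5, [0, 0, 0], 0],
    [0.5, [0, 0, 0], 0]
  ]
}}

```text
time_s: 4.95
ee_pos: [0.4129, -0.1456, 0.175]
eef_rot: [-1.57, -0.003, -1.855]
force: [-3.6, -13.4, 0.2]
grip_width: 0.0115
```

```bash
python3 st.py
python3 - <<'E'
from h import *
from station import optics
c=optics.camera("side")
p=np.load("pose.npz");H,yaw=p["H"],float(p["yaw"]);ex=np.array([np.cos(yaw),np.sin(yaw)]);ey=np.array([-ex[1],ex[0]])
P=cloud(c);d=P[...,:2]-H;L=np.stack([d@ex,d@ey,P[...,2]],-1)*1000
q=L[(abs(L[...,0])<8)&(L[...,1]>-318)&(L[...,1]<-300)&(L[...,2]>150)&(L[...,2]<290)];print("front finger low z",np.sort(q[:,2])[:12].round(0),len(q))
E
```

```text
t 4.95 hopper xyz mm [  -1.2 -327.   175. ] rot [-1.57  -0.003 -1.855] yaw err -0.0001 F [ -3.6 -13.4   0.2] w 0.0115 q [-0.42  0.08  1.86 -0.    1.21  1.44]
front finger low z [183. 184. 186. 187. 187. 189. 189. 191. 191. 191. 191. 194.] 43
```

The bar is gripped (11.5 mm opening). There is a 13 N side load, so I shift 2 mm towards -y and then lift along the arc.

{"method": "jog_arm", "body": {
  "targets": [
    [0.5, [0.2, 0, 0], 0],
    [0.5, [0.1, -0.9, 0], 0],
    [0.5, [-0.1, -1.9, 0], 0],
    [0.5, [-0.3, -2.8, 0], 0],
    [0.5, [-0.6, -3.7, 0], 0],
    [0.5, [-0.9, -4.6, 0], 0],
    [0.5, [-1.25, -5.5, 0], 0],
    [0.5, [-1.65, -6.3, 0], 0],
    [0.5, [-2.05, -7.2, 0], 0]
  ]
}}

```text
time_s: 5.9
ee_pos: [0.4191, -0.1246, 0.2477]
eef_rot: [-1.57, -0.001, -1.855]
force: [5.5, -1.4, -5.3]
grip_width: 0.0113
```

```bash
python3 st.py
```

```text
t 5.9 hopper xyz mm [  -1.2 -305.   247.7] rot [-1.570e+00 -1.000e-03 -1.855e+00] yaw err 0.0001 F [ 5.5 -1.4 -5.3] w 0.0113 q [-0.37  0.01  1.75 -0.    1.38  1.48]
```

{"method": "jog_arm", "body": {
  "targets": [
    [0.5, [-0.5, -0.8, 0], 0],
    [0.5, [-1.0, -1.6, 0], 0],
    [0.5, [-1.55, -2.4, 0], 0],
    [0.5, [-2.15, -3.1, 0], 0],
    [0.5, [-2.8, -3.8, 0], 0],
    [0.5, [-3.45, -4.5, 0], 0],
    [0.5, [-4.15, -5.1, 0], 0],
    [0.5, [-4.9, -5.7, 0], 0],
    [0.5, [-5.5, -6.2, 0], 0],
    [0.5, [-5.5, -6.2, 0], 0]
  ]
}}

```text
time_s: 6.9
ee_pos: [0.4348, -0.0723, 0.3114]
eef_rot: [-1.566, -0.002, -1.855]
force: [0.3, -10.6, 10.3]
grip_width: 0.011
```

{"method": "jog_arm", "body": {
  "targets": [
    [0.5, [0, 0, 0], 0],
    [0.5, [0, 0, 0], 0],
    [0.5, [0, 0, 0], 0],
    [0.5, [0, 0, 0], 0],
    [0.5, [0, 0, 0], 0],
    [0.5, [0, 0, 0], 0],
    [0.5, [0, 0, 0], 0],
    [0.5, [0, 0, 0], 0],
    [0.5, [0, 0, 0], 0],
    [0.5, [0, 0, 0], 0]
  ]
}}

```text
time_s: 7.9
ee_pos: [0.4346, -0.0728, 0.311]
eef_rot: [-1.567, -0.002, -1.856]
force: [0.1, -11.7, 11.0]
grip_width: 0.0113
```

```bash
python3 st.py
python3 - <<'E'
from h import *
from station import optics
c=optics.camera("side");crop(c,290,80,440,230,4,"pics/h3.png")
E
```

```text
t 7.9 hopper xyz mm [  -0.8 -251.   311. ] rot [-1.567 -0.002 -1.856] yaw err -0.0006 F [  0.1 -11.7  11. ] w 0.0113 q [-0.25 -0.02  1.63 -0.    1.52  1.61]
```

View pics/h3.png

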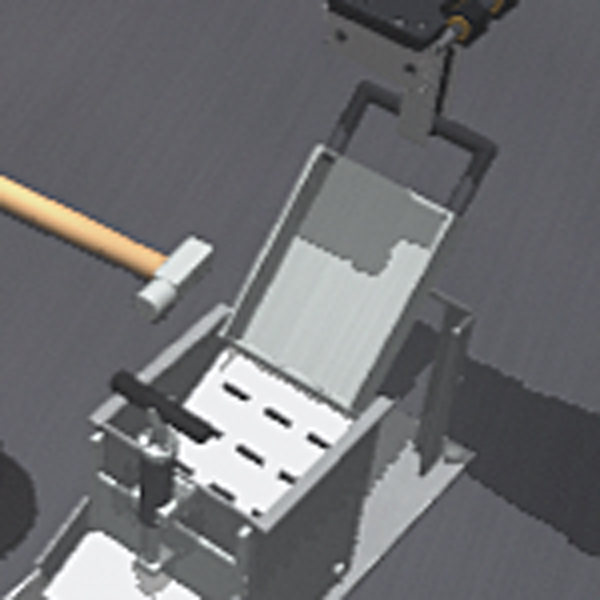

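The tray is empty: no slugs on its floor or outside the hopper. The slugs must be against the gate, hidden by the front plate. Lower along the same arc.

{"method": "jog_arm", "body": {
  "targets": [
    [0.5, [0.6, 0.5, 0], 0],
    [0.5, [1.35, 1.1, 0], 0],
    [0.5, [2.05, 1.7, 0], 0],
    [0.5, [2.7, 2.4, 0], 0],
    [0.5, [3.35, 3.1, 0], 0],
    [0.5, [3.95, 3.8, 0], 0],
    [0.5, [4.5, 4.6, 0], 0],
    [0.5, [5.0, 5.4, 0], 0],
    [0.5, [5.5, 6.2, 0], 0]
  ]
}}

```text
time_s: 8.85
ee_pos: [0.4188, -0.1247, 0.2466]
eef_rot: [-1.571, -0.0, -1.855]
force: [0.5, -1.6, -0.6]
grip_width: 0.0114
```

{"method": "jog_arm", "body": {
  "targets": [
    [0.5, [0.4, 0.9, 0], 0],
    [0.5, [0.8, 1.7, 0], 0],
    [0.5, [1.15, 2.6, 0], 0],
    [0.5, [1.45, 3.5, 0], 0],
    [0.5, [1.75, 4.4, 0], 0],
    [0.5, [1.95, 5.3, 0], 0],
    [0.5, [2.1, 6.2, 0], 0],
    [0.5, [2.2, 6.8, 0], 0],
    [0.5, [2.25, 7.2, 0], 0],
    [0.5, [2.25, 7.2, 0], 0]
  ]
}}

```text
time_s: 9.85
ee_pos: [0.4132, -0.1458, 0.1752]
eef_rot: [-1.569, 0.001, -1.855]
force: [-0.6, 3.4, 2.8]
grip_width: 0.0115
```

```bash
python3 st.py
```

```text
t 9.85 hopper xyz mm [  -0.9 -327.1  175.2] rot [-1.569e+00  1.000e-03 -1.855e+00] yaw err 0.0005 F [-0.6  3.4  2.8] w 0.0115 q [-0.42  0.08  1.86  0.    1.21  1.43]
```

{"method": "jog_arm", "body": {
  "targets": [
    [3.5, [0, 0, 0], 0],
    [3.5, [0, 0, 0], 0],
    [3.5, [0, 0, 0], 0],
    [3.5, [0, 0, 0], 0],
    [3.5, [0, -1, 0], 0],
    [3.5, [0, -3, 0], 0],
    [3.5, [0, -6, 0], 0],
    [3.5, [0, -10, 0], 0],
    [3.5, [0, -14, 0], 0],
    [3.5, [0, -16.5, 0], 0]
  ]
}}

```text
time_s: 10.85
ee_pos: [0.4127, -0.1461, 0.3435]
eef_rot: [-1.567, -0.001, -1.855]
force: [0.2, -0.1, -0.7]
grip_width: 0.035
```

{"method": "jog_arm", "body": {
  "targets": [
    [3.5, [-1.5, 0, 0], 0],
    [3.5, [-5, 0, 0], 0],
    [3.5, [-9.5, 0, 0], 0],
    [3.5, [-14, 0, 0], 0],
    [3.5, [-18.5, 0, 0], 0],
    [3.5, [-23, 0, 0], 0],
    [3.5, [-27.5, 0, 0], 0],
    [3.5, [-31.5, 0, 0], 0],
    [3.5, [-34, 0, 0], 0],
    [3.5, [-34.9, 0, 0], 0]
  ]
}}

```text
time_s: 11.85
ee_pos: [0.5105, 0.1909, 0.3399]
eef_rot: [-1.571, -0.0, -1.853]
force: [-0.7, -0.7, 0.6]
grip_width: 0.0349
```

{"method": "jog_arm", "body": {
  "targets": [
    [3.5, [0, 0, 0], 0],
    [3.5, [0, 0, 0], 0]
  ]
}}

```text
time_s: 12.05
ee_pos: [0.5103, 0.188, 0.3401]
eef_rot: [-1.57, -0.0, -1.856]
force: [-0.4, -0.9, 0.6]
grip_width: 0.0348
```

```bash
python3 st.py
python3 - <<'E'
from h import *
from station import optics
c=optics.camera("side");np.savez("side1.npz",**c)
p=np.load("pose.npz");H,yaw=p["H"],float(p["yaw"]);ex=np.array([np.cos(yaw),np.sin(yaw)]);ey=np.array([-ex[1],ex[0]])
P=cloud(c);d=P[...,:2]-H;L=np.stack([d@ex,d@ey,P[...,2]],-1)*1000
q=L[(L[...,0]>-40)&(L[...,0]<40)&(L[...,1]>5)&(L[...,1]<36)&(L[...,2]>266)&(L[...,2]<292)];print("T",q.min(0).round(),q.max(0).round(),np.median(q,0).round(1))
crop(c,270,60,430,200,5,"pics/t1.png")
E
```

```text
t 12.05 hopper xyz mm [ -1.3  20.6 340.1] rot [-1.57  -0.    -1.856] yaw err -0.0003 F [-0.4 -0.9  0.6] w 0.0348 q [ 0.29  0.22  1.31 -0.    1.61  2.14]
T [-36.  16. 266.] [ 34.  32. 285.] [ -1.8  25.9 279.4]
```

View pics/t1.png

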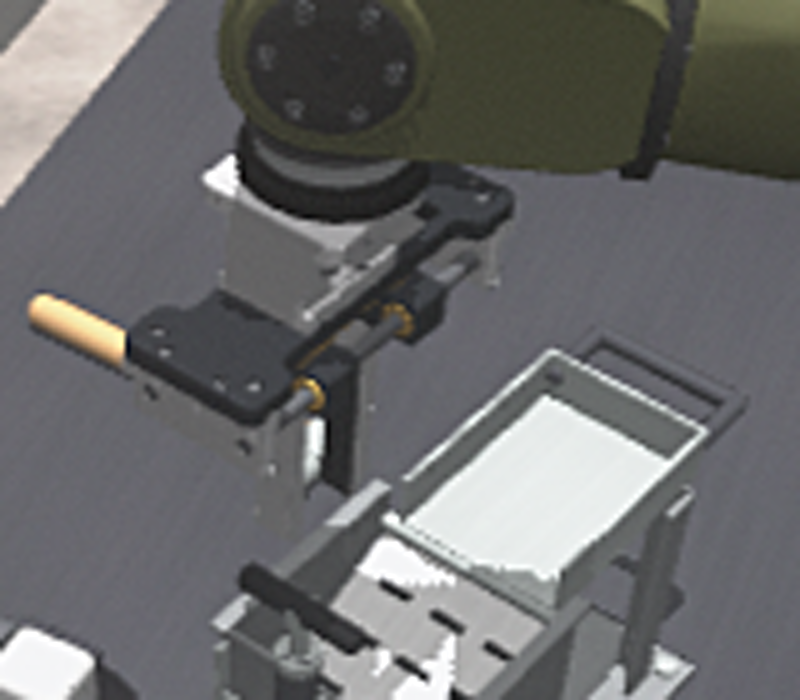

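The picture shows the tray flat and empty. The open fingers hang about (275,500) and (345,480), above the T-bar (305,610), one each side. I'll go down to the bar.

{"method": "jog_arm", "body": {
  "targets": [
    [3.5, [-0.15, 1, 0], 0],
    [3.5, [-0.15, 3, 0], 0],
    [3.5, [-0.15, 5, 0], 0],
    [3.5, [-0.15, 6.5, 0], 0],
    [3.5, [-0.15, 7.5, 0], 0],
    [3.5, [-0.15, 8.3, 0], 0],
    [3.5, [-0.15, 8.7, 0], 0],
    [3.5, [-0.15, 8.7, 0], 0],
    [3.5, [-0.15, 8.7, 0], 0]
  ]
}}

```text
time_s: 13.0
ee_pos: [0.5111, 0.1904, 0.2533]
eef_rot: [-1.57, 0.0, -1.855]
force: [-0.8, 0.6, 0.3]
grip_width: 0.0349
```

{"method": "jog_arm", "body": {
  "targets": [
    [0.6, [0, 0, 0], 0],
    [0.6, [0, 0, 0], 0],
    [0.6, [0, 0, 0], 0],
    [0.6, [0, 0, 0], 0],
    [0.6, [0, 0, 0], 0],
    [0.6, [0, 0, 0], 0]
  ],
  "grip_force": 50
}}

```text
time_s: 13.6
ee_pos: [0.5104, 0.1884, 0.2529]
eef_rot: [-1.571, -0.004, -1.856]
force: [-7.3, -15.4, 4.2]
grip_width: 0.0129
```

```bash
python3 st.py
```

```text
t 13.6 hopper xyz mm [ -1.4  21.  252.9] rot [-1.571 -0.004 -1.856] yaw err -0.0009 F [ -7.3 -15.4   4.2] w 0.0129 q [ 0.29  0.26  1.46 -0.    1.43  2.14]
```

{"method": "jog_arm", "body": {
  "targets": [
    [0.6, [0.1, 0, 0], 0],
    [0.6, [0.2, 0, 0], 0],
    [0.6, [0.2, -0.2, 0], 0],
    [0.6, [0.2, -0.4, 0], 0],
    [0.6, [0.2, -0.4, 0], 0]
  ]
}}

```text
time_s: 14.1
ee_pos: [0.5103, 0.1884, 0.2566]
eef_rot: [-1.571, -0.0, -1.855]
force: [2.8, -1.2, -6.2]
grip_width: 0.0125
```

```bash
python3 st.py
cat > g.py <<'E'
import sys;from h import *
from station import optics
c=optics.camera("side");np.savez("sidel.npz",**c)
p=np.load("pose.npz");H,yaw=p["H"],float(p["yaw"]);ex=np.array([np.cos(yaw),np.sin(yaw)]);ey=np.array([-ex[1],ex[0]])
P=cloud(c);d=P[...,:2]-H;L=np.stack([d@ex,d@ey,P[...,2]],-1)*1000
zr=(262,345)
q=L[(abs(abs(L[...,0])-22)<11)&(L[...,1]>8)&(L[...,1]<38)&(L[...,2]>zr[0])&(L[...,2]<zr[1])]
print("bar ends",len(q),"z med/p95",np.round([np.median(q[:,2]),np.percentile(q[:,2],95)],1),"y med",np.median(q[:,1]).round(1))
E
python3 g.py;  python3 - <<'E'
from h import *
p=np.load("pose.npz");c=dict(np.load("side0.npz"));H,yaw=p["H"],float(p["yaw"]);ex=np.array([np.cos(yaw),np.sin(yaw)]);ey=np.array([-ex[1],ex[0]])
P=cloud(c);d=P[...,:2]-H;L=np.stack([d@ex,d@ey,P[...,2]],-1)*1000
q=L[(abs(abs(L[...,0])-22)<11)&(L[...,1]>8)&(L[...,1]<38)&(L[...,2]>262)&(L[...,2]<345)]
print("ref",len(q),np.median(q[:,2]),np.percentile(q[:,2],95))
E
```

```text
t 14.1 hopper xyz mm [ -1.4  20.9 256.6] rot [-1.571 -0.    -1.855] yaw err 0.0002 F [ 2.8 -1.2 -6.2] w 0.0125 q [ 0.29  0.25  1.46 -0.    1.43  2.14]
bar ends 68 z med/p95 [284.6 314.5] y med 26.5
ref 103 280.1214267911264 283.46439451699865
```

{"method": "jog_arm", "body": {
  "targets": [
    [0.6, [0, -0.3, 0], 0],
    [0.6, [0, -0.6, 0], 0],
    [0.6, [0, -0.9, 0], 0],
    [0.6, [0, -1.2, 0], 0],
    [0.6, [0, -1.2, 0], 0]
  ],
  "grip_force": 55
}}

```text
time_s: 14.65
ee_pos: [0.5103, 0.1884, 0.2692]
eef_rot: [-1.571, 0.0, -1.855]
force: [3.3, -1.7, -8.0]
grip_width: 0.0125
```

```bash
python3 st.py; python3 g.py
```

```text
t 14.65 hopper xyz mm [ -1.4  20.9 269.2] rot [-1.571  0.    -1.855] yaw err 0.0002 F [ 3.3 -1.7 -8. ] w 0.0125 q [ 0.29  0.24  1.44 -0.    1.46  2.14]
bar ends 70 z med/p95 [296.1 321.2] y med 26.7
```

The rod follows without slip: the bar is up 16 mm and so is the TCP. 24 mm remain.

{"method": "jog_arm", "body": {
  "targets": [
    [0.6, [0, -0.4, 0], 0],
    [0.6, [0, -0.8, 0], 0],
    [0.6, [0, -1.2, 0], 0],
    [0.6, [0, -1.6, 0], 0],
    [0.6, [0, -2.0, 0], 0],
    [0.6, [0, -2.3, 0], 0],
    [0.6, [0, -2.4, 0], 0],
    [0.6, [0, -2.4, 0], 0],
    [0.6, [0, -2.4, 0], 0],
    [0.6, [0, -2.4, 0], 0]
  ]
}}

```text
time_s: 15.7
ee_pos: [0.5103, 0.1884, 0.2925]
eef_rot: [-1.571, -0.0, -1.855]
force: [4.9, -2.9, -11.1]
grip_width: 0.0126
```

{"method": "jog_arm", "body": {
  "targets": [
    [0.6, [0, 0, 0], 0],
    [0.6, [0, 0, 0], 0],
    [0.6, [0, 0, 0], 0],
    [0.6, [0, 0, 0], 0],
    [0.6, [0, 0, 0], 0],
    [0.6, [0, 0, 0], 0],
    [0.6, [0, 0, 0], 0],
    [0.6, [0, 0, 0], 0],
    [0.6, [0, 0, 0], 0],
    [0.6, [0, 0, 0], 0]
  ]
}}

```text
time_s: 16.7
ee_pos: [0.5103, 0.1884, 0.2925]
eef_rot: [-1.571, -0.0, -1.855]
force: [4.0, -1.9, -11.7]
grip_width: 0.0122
```

```bash
python3 st.py; python3 g.py
python3 - <<'E'
from h import *
from station import optics
c=dict(np.load("sidel.npz"));t=optics.camera("top")
can=np.zeros((600,790,3),np.uint8)
can[:,:480]=cv2.resize(c["img"][150:310,240:368,::-1],(480,600),interpolation=2)
can[:240,485:785]=cv2.resize(t["img"][150:238,230:340,::-1],(300,240),interpolation=2)
can[250:590,485:785]=cv2.resize(c["img"][170:238,305:365,::-1],(300,340),interpolation=2)
cv2.imwrite("pics/f1.png",can)
E
```

```text
t 16.7 hopper xyz mm [ -1.5  21.  292.5] rot [-1.571 -0.    -1.855] yaw err 0.0002 F [  4.   -1.9 -11.7] w 0.0122 q [ 0.29  0.24  1.4  -0.    1.51  2.14]
bar ends 64 z med/p95 [319.3 332.9] y med 26.2
```

View pics/f1.png

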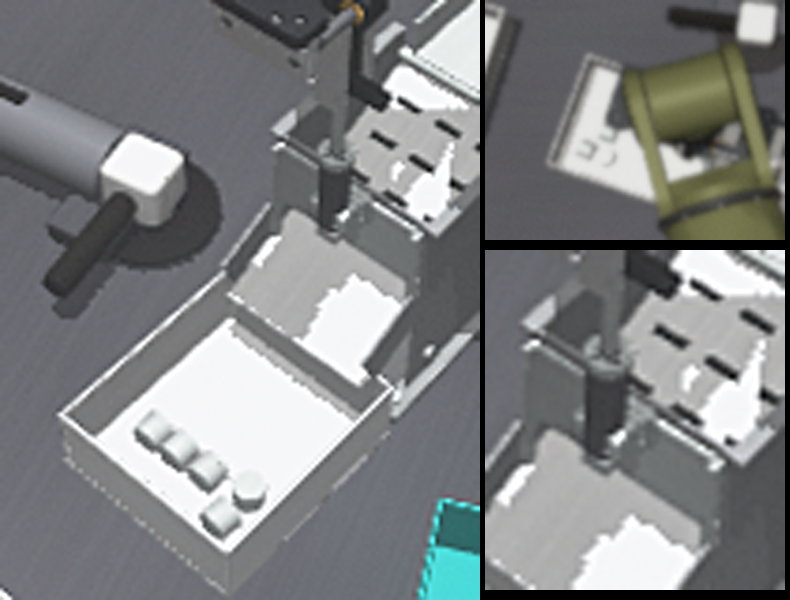

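All five slugs lie in the pan at about (150–250, 430–515) in the left panel. The bar has risen 39.2 mm by depth and 39.6 mm by TCP, with an 11 N pull. I'll hold one more second to rule out creep, check the pan's place, then hand in.

{"method": "jog_arm", "body": {
  "targets": [
    [0.6, [0, 0, 0], 0],
    [0.6, [0, 0, 0], 0],
    [0.6, [0, 0, 0], 0],
    [0.6, [0, 0, 0], 0],
    [0.6, [0, 0, 0], 0],
    [0.6, [0, 0, 0], 0],
    [0.6, [0, 0, 0], 0],
    [0.6, [0, 0, 0], 0],
    [0.6, [0, 0, 0], 0],
    [0.6, [0, 0, 0], 0]
  ]
}}

```text
time_s: 17.8
ee_pos: [0.5103, 0.1884, 0.2925]
eef_rot: [-1.571, -0.0, -1.855]
force: [4.4, -2.2, -9.9]
grip_width: 0.0124
```

```bash
python3 st.py; python3 g.py
python3 - <<'E'
from h import *
p=np.load("pose.npz");H,yaw=p["H"],float(p["yaw"]);ex=np.array([np.cos(yaw),np.sin(yaw)]);ey=np.array([-ex[1],ex[0]])
for f in("side0.npz","sidel.npz"):
    P=cloud(dict(np.load(f)));d=P[...,:2]-H;L=np.stack([d@ex,d@ey,P[...,2]],-1)*1000
    for nm,lo,hi in(("pan",(-120,100,55),(120,300,75)),("tray rear wall",(-60,-285,190),(60,-270,230)),("handle",(-40,-345,170),(40,-310,230))):
        q=L[((L>lo)&(L<hi)).all(-1)];print(f,nm,q.min(0).round(),q.max(0).round(),len(q))
E
```

```text
t 17.8 hopper xyz mm [ -1.5  20.9 292.5] rot [-1.571 -0.    -1.855] yaw err 0.0002 F [ 4.4 -2.2 -9.9] w 0.0124 q [ 0.29  0.24  1.4  -0.    1.51  2.14]
bar ends 64 z med/p95 [320.1 334.9] y med 27.0
side0.npz pan [-76. 100.  55.] [ 90. 216.  71.] 320
side0.npz tray rear wall [ -56. -284.  190.] [  50. -270.  214.] 214
side0.npz handle [ -40. -330.  190.] [  40. -313.  204.] 110
sidel.npz pan [-76. 100.  55.] [ 88. 216.  69.] 322
sidel.npz tray rear wall [ -56. -283.  190.] [  52. -270.  213.] 210
sidel.npz handle [ -40. -332.  192.] [  39. -313.  205.] 111
```

The hold is steady, the pan has not moved and the tray is flat. Handing in.

```bash
python3 -c "
from station import ctrl
print(ctrl.hand_in())"
```

```text
the job is handed in; nothing more can be done
None
```

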